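Turn the bench row round for the colleague opposite

TASK

A colleague will sew from the other side of the desk. Move the four things standing in the wooden tray into the metal rack in reverse order: the one at the left end of the tray goes into the rack's right end pocket, the next one into the pocket beside it, and so on, so that the tray's right end thing ends in the rack's left end pocket (left and right as the robot sees them). Stand each thing upright in the middle of its pocket.

Things in the scene. Friction and masses are not known exactly. Their poses are not given: they have to be found in the camera images.
- spool_centre (a point): spool of pale linen thread, upright cylinder 33 mm in diameter, 46 mm tall. The point is its centre, 23 mm above its underside; z is its upright axis. Starts standing in its insert, underside 63 mm above the table.
- loupe_centre (a point): black magnifier (loupe), upright round tube with a wider top, 41 mm at its widest, 38 mm tall. The point is its centre, 19 mm above its underside; z is its upright axis. Starts standing in its insert, underside 63 mm above the table.
- bottle_centre (a point): small pale plastic bottle with a blue pointed cap, 123 mm tall; the straight round body is 44 mm in diameter and reaches 81 mm above the underside, the narrow cap is above it. The point is its centre, 61.5 mm above its underside (on the straight body, good to grasp); z is its upright axis. Starts in its insert, underside 63 mm above the table.
- wax_centre (a point): plain yellow block of beeswax, 56 mm along its x, 38 mm along its y, 20 mm tall. The point is its centre, 10 mm above its underside; z up. At the start it stands in its insert, underside 63 mm above the table, lowest 5 mm in the recess, its long side within 0.03 rad of the tray's y: take it across its 38 mm width, along the tray's x.
- wooden_tray: dark-wood tray on 50 mm sides, fixed, 92 (x) x 336 (y) mm, rim 62 mm high; four light-wood inserts lie in it in a row at y = +120, +40, -40, -120 mm, tops 68 mm above the table, in a different order each time. Origin: centre, at table level. y points to the left of the row, x away from the robot (yaw within 0.12 rad of the world). It may lie before or behind the metal rack.
- metal_rack: grey metal rack on 50 mm sides, fixed, 100 (x) x 326 (y) mm, four equal empty pockets in a row, centres at x = 0, y = +120, +40, -40, -120 mm, each 92 (x) x 76 (y) mm. Pocket floor 54 mm above the table; dividers 4 mm thick, tops at 64 mm; front and back lips 57 mm. Origin: centre, at table level. y points to the left of the row, x away from the robot (yaw within 0.12 rad of the world).
- insert_spool: square light-wood insert block, 76 x 78 x 12 mm, fixed in the wooden tray, with a 5 mm deep round, 38 mm wide recess in its top in which the thread spool stands at the start. Its origin is the centre of its underside (56 mm above the table); z up. It stays in the tray, so it keeps showing which position of the row the thread spool had.
- insert_loupe: square light-wood insert block, 76 x 78 x 12 mm, fixed in the wooden tray, with a 5 mm deep round, 46 mm wide recess in its top in which the loupe stands at the start. Its origin is the centre of its underside (56 mm above the table); z up. It stays in the tray, so it keeps showing which position of the row the loupe had.
- insert_bottle: square light-wood insert block, 76 x 78 x 12 mm, fixed in the wooden tray, with a 5 mm deep round, 49 mm wide recess in its top in which the bottle stands at the start. Its origin is the centre of its underside (56 mm above the table); z up. It stays in the tray, so it keeps showing which position of the row the bottle had.
- insert_wax: square light-wood insert block, 76 x 78 x 12 mm, fixed in the wooden tray, with a 5 mm deep rectangular, 43 x 61 mm recess in its top in which the wax block stands at the start. Its origin is the centre of its underside (56 mm above the table); z up. It stays in the tray, so it keeps showing which position of the row the wax block had.
Not all that is in view belongs to the job. What is shaped like the part that bears loupe_centre but blue, green or pink is not meant.

How it is judged:
By the outcome, as a careful person would: the job done as asked, in the order asked, and still so for the second after the job is handed in, with the robot touching nothing.
It also fails if it takes over 112 s, if anything falls off the work surface, if the arm or the gripper's body presses on something with over 40 N, if the wrist force passes 120 N, or if a joint passes its speed limit or range.

ROBOT

A 7-joint arm with a two-finger parallel gripper is mounted at the origin on the work surface; the furniture and walls round the work are solid. World frame = base frame: x ahead of the robot, y to its left, z up, the work surface at z = 0. Lengths are in m, angles in rad, forces in N, time in s.
With the tool pointing down it reaches from about 0.35 to 0.9 m from the base axis. Payload 19.9 kg.
Tool frame: the origin (TCP) lies midway between the tips of the shut fingers; the grasp point (between the pads) lies 19 mm behind it; z points along the fingers, y is the direction in which the jaws open and shut (so a half turn about z gives the same grasp; the last joint's range is limited). The gripper opens to 85 mm and grips with 20 to 120 N. Pads are 22 mm wide; open, the fingers measure 114 mm over their backs; the gripper's body (76 mm by 85 mm) begins 54 mm behind the grasp point. The pads swing forward as they close: fully open they stand 13 mm farther back than shut.
Start: joints at [1.294, 0.417, -0.01, 1.614, 0.005, 1.111, -0.053], TCP at [0.146, -0.608, 0.231] pointing down, gripper open.
Joint ranges: [-2.81, 2.81], [-0.39, 2.02], [-1.27, 1.25], [0.06, 2.57], [-1.19, 4.33], [0.19, 2], [-2.82, 2.82]. Speed limits (rad/s): [1.89, 1.89, 2.39, 2.39, 3.01, 3.01, 3.01].

INTERFACE

Orientations are given as a rotation vector (axis times angle).
In Python, from rig import r gives the robot as it stands.
- The arm moves only by the tool drive_tool, never from a script. Its argument "moves" is a list of rows, each a list of 5 numbers: the shift along the tool's x, y, z in cm, then the turn about the tool's z in rad, then the finger opening in cm, from 0 to 8.54. In form: [[dx, dy, dz, yaw, fingers], ...]. A call has 1 to 12 rows; each row shifts and turns the commanded pose from where the row before left it, along the tool's axes as they then stand; what a row does not reach is not made up. A row lasts 1/10 s, in which the tool goes at most 50 mm and 8.59 degrees, less where a joint would pass 70% of its speed; a pose out of reach is approached as far as the arm can. A call is refused whole if a number of a shift passes 5 or a number of a turn 0.15, either way. A call with a gripper value outside its range is refused whole. The fingers move at their own pace and stop on an object; "squeeze" is the grip in N (left out, the last holds). Time passes only in rows, so rows that do not move let the fingers close. It gives the time, the measured TCP pose, the force and the opening at its end, in the units of the state.
- r.read_state(): the state, without advancing time (a new reading comes with each control period).
- r.get_image(name): name is "scene" or "side" or "wrist"; returns the picture (480x640x3 uint8, red, green, blue); there is no depth.
- r.camera_info(name): a dict with "mtx" (3x3 intrinsics, pixels), "dist" ([k1, k2, p1, p2, k3] as OpenCV has them; the pictures are not rectified), "eye" and "orientation" of the camera in the world. Camera axes: x right, y up, looking along -z (the intrinsics and any distortion apply to the point x, -y, -z); pixel columns grow to the right and rows downward; lengths in m; the calibration is good to about 2 mm. A picture is of the moment at which its call begins: read the wrist's pose just before it. camera_info takes no time and is no camera call; for the wrist camera it gives the pose at the moment of the call.
- r.job_done(): hands the job in, once; it reports no verdict.
The state is a dict: "clock": time; "joint_positions": joint angles; "joint_vel": joint speeds; "effort": joint torques, N m; "position": TCP position; "tcp_rot": TCP orientation; "ft_force": force on the tool from outside, world axes, zero at the start; "ft_torque": the same for the moment, N m; "width": finger opening in m.
Only numpy, scipy, OpenCV 4.12 (cv2) and the standard library are available. Lean on these libraries where they do the work, as an engineer would, in place of code of your own. Each camera call takes 0.05 s, during which the arm holds its last target.

## Working session

There is one attempt and no reset: what is moved stays moved. The work goes in short steps, Python scripts to look and compute and a tool call to move; the robot and the scene stay as the last step left them, time stands still between calls to the robot, and variables do not carry over. Pictures are saved under pics/ and viewed, and the job is handed in when it is done.

Besides the shell and the picture viewer there is one more tool, called after "Call:" by a JSON object that holds its "name" and its "arguments", one argument or row to a line. drive_tool: Moves the arm, as the interface text tells. Its arguments: {"type":"object","properties":{"moves":{"type":"array"},"squeeze":{"type":"number"}},"required":["moves"]}

```bash
mkdir -p pics; ls; cat > h.py <<'E'
import numpy as np,cv2,json
from rig import r
def save(n,f): 
    im=r.get_image(n); cv2.imwrite('pics/'+f,im[:,:,::-1]); return im
E
python3 - <<'E'
from h import *
for n in("scene","side","wrist"):
    save(n,n+'0.png'); print(n,r.camera_info(n))
s=r.read_state(); print(s)
E
```

```text
pics
scene {'mtx': array([[498.58712398,   0.        , 322.09954637],
       [  0.        , 498.58712398, 246.5376479 ],
       [  0.        ,   0.        ,   1.        ]]), 'dist': array([0.03901722, 0.        , 0.        , 0.        , 0.        ]), 'eye': array([0.23584179, 0.48667465, 0.75665348]), 'orientation': array([ 0.18900382, -1.0089782 , -2.55149856])}
side {'mtx': array([[439.07596065,   0.        , 326.26387755],
       [  0.        , 439.07596065, 235.53685464],
       [  0.        ,   0.        ,   1.        ]]), 'dist': array([-0.11038973,  0.        ,  0.        ,  0.        ,  0.        ]), 'eye': array([0.16581979, 0.6994833 , 0.52786881]), 'orientation': array([ 0.27966444, -1.44472709, -2.34547294])}
wrist {'mtx': array([[391.52941044,   0.        , 319.69721664],
       [  0.        , 391.52941044, 241.81992649],
       [  0.        ,   0.        ,   1.        ]]), 'dist': array([-0.03961485,  0.        ,  0.        ,  0.        ,  0.        ]), 'eye': array([ 0.22291294, -0.59036642,  0.37393068]), 'orientation': array([-0.26316631,  0.20825349, -1.32327324])}
{'clock': 0.15, 'joint_positions': array([ 1.29349891,  0.41782963, -0.01028907,  1.61403861,  0.00472904,
        1.11069629, -0.05301617]), 'joint_vel': array([ 7.01357897e-04, -1.58372336e-03, -4.30721711e-05, -1.84970465e-03,
        2.33758268e-04,  1.48882153e-03, -1.30491614e-03]), 'effort': array([ 1.29277814e-04, -8.64750051e+01,  6.78426996e-01, -4.35053480e+01,
        1.90130499e-02,  5.72333811e-03, -2.15565660e-04]), 'position': array([ 0.14592614, -0.60744958,  0.23080743]), 'tcp_rot': array([-3.11886778e+00, -3.69410598e-01,  3.46399967e-04]), 'ft_force': array([ 0.53972273, -0.40124851, -0.14316855]), 'ft_torque': array([-0.00103562, -0.03405722, -0.00586108]), 'width': 0.0851986363441008}
```

View pics/scene0.png

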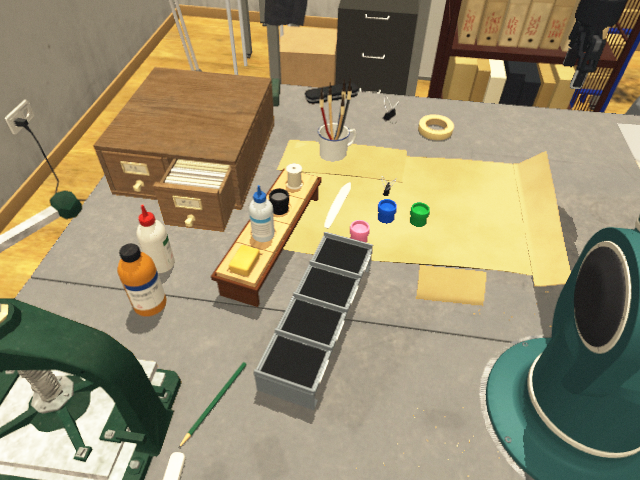

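View pics/side0.png

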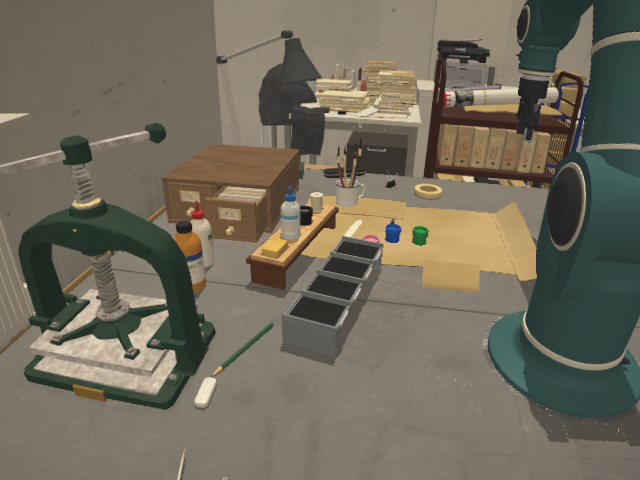

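View pics/wrist0.png

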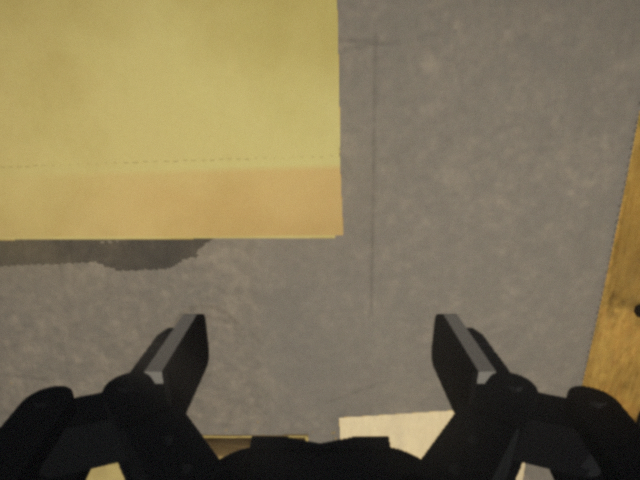

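The tray, left to right as the robot sees it, appears to hold wax (243,262), bottle (261,220), loupe (279,202) and spool (294,175). Lookalikes are the blue (387,210), green (420,214) and pink (359,230) loupes, the white bottle (154,240) and the orange bottle (142,280). I'll check this in a close crop.

```bash
python3 - <<'E'
import cv2
a=cv2.imread('pics/scene0.png')
cv2.imwrite('pics/c1.png',cv2.resize(a[150:310,200:340],None,fx=4.5,fy=3.75,interpolation=cv2.INTER_CUBIC)[:600])
cv2.imwrite('pics/c1.png',cv2.resize(a[155:305,205:345],None,fx=4,fy=4,interpolation=cv2.INTER_CUBIC))
cv2.imwrite('pics/c2.png',cv2.resize(a[225:415,245:385],None,fx=4,fy=4,interpolation=cv2.INTER_CUBIC)[:, :][:600*2])
b=cv2.imread('pics/c2.png'); cv2.imwrite('pics/c2.png',cv2.resize(a[228:408,250:380],None,fx=3.333,fy=3.333,interpolation=cv2.INTER_CUBIC))
E
```

```text
(no output)
```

View pics/c1.png

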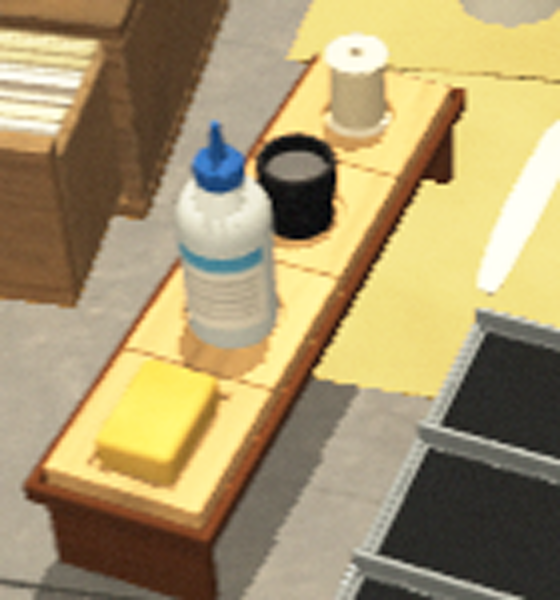

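View pics/c2.png

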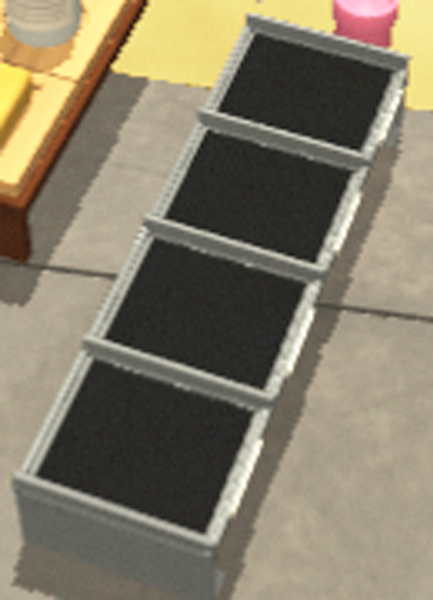

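```bash
cat >> h.py <<'E'
from scipy.spatial.transform import Rotation as R
from scipy.optimize import least_squares
def proj(info,P):
    P=np.atleast_2d(P); Rw=R.from_rotvec(info['orientation']).as_matrix()
    c=(P-info['eye'])@Rw; c=c*[1,-1,-1]
    return cv2.projectPoints(c,np.zeros(3),np.zeros(3),info['mtx'],info['dist'])[0].reshape(-1,2)
def unproj(info,uv,z):
    uv=np.array(uv,float).reshape(-1,1,2)
    n=cv2.undistortPoints(uv,info['mtx'],info['dist']).reshape(-1,2)
    d=np.c_[n[:,0],-n[:,1],-np.ones(len(n))]@R.from_rotvec(info['orientation']).as_matrix().T
    t=(np.broadcast_to(z,len(n))-info['eye'][2])/d[:,2]
    return info['eye']+d*t[:,None]
def loc(p,P):
    c,s=np.cos(p[2]),np.sin(p[2]); P=np.array(P,float)
    return np.c_[p[0]+c*P[:,0]-s*P[:,1],p[1]+s*P[:,0]+c*P[:,1],P[:,2]]
def fit(obs,p0=(0.6,0,0)):
    """obs: list of (info,localpts,uv)"""
    f=lambda p:np.concatenate([(proj(i,loc(p,L))-np.array(u)).ravel() for i,L,u in obs])
    s=least_squares(f,p0); return s.x,s.fun.reshape(-1,2)
def tcp(p,q): return
E
python3 - <<'E'
from h import *
I=r.camera_info('scene')
a=np.array
L=a([[46,168,62],[-46,168,62],[-46,-168,62],[39,80,68],[-39,80,68],[-39,0,68],[-39,-80,68]])/1e3
u=a([[28,490],[215,538],[462,90],[125,348],[278,388],[337,278],[395,178]])/4+[205,155]
p,res=fit([(I,L,u)]); print(p,res.round(1).tolist())
L=a([[50,163,64],[-50,163,64],[-50,-163,64],[50,-163,64]])/1e3
u=a([[17,478],[220,545],[408,60],[248,17]])/3.3333+[250,228]
p,res=fit([(I,L,u)]); print(p,res.round(1).tolist())
print(unproj(I,[[293.75,167.5],[279.25,194.5]],[.109,.101]))
E
```

```text
[ 0.60364178 -0.13022585  0.08738897] [[-0.6, -0.2], [0.1, 1.3], [0.3, -1.4], [-0.2, 0.2], [-0.2, 0.5], [0.6, -0.4], [0.1, -0.9]]
[0.43527811 0.00942396 0.07613664] [[-0.8, 1.1], [-0.2, 1.8], [1.3, -2.5], [-0.0, -2.5]]
[[ 0.61194832 -0.25036013  0.109     ]
 [ 0.60515357 -0.17023329  0.101     ]]
```

Crop confirms it: wax, bottle, loupe, spool from the left, each on a light insert. The rack is nearer the robot. Now raise and turn so the jaws open along tray x.

Call:
{"name": "drive_tool", "arguments": {
  "moves": [
    [0,0,-1.5,-0.12,8.5],
    [0,0,-1.5,-0.12,8.5],
    [0,0,-1.5,-0.12,8.5],
    [0,0,-1.5,-0.12,8.5],
    [0,0,-1.5,-0.12,8.5],
    [0,0,-1.5,-0.12,8.5],
    [0,0,-1.5,-0.12,8.5],
    [0,0,-1.5,-0.12,8.5],
    [0,0,-1.5,-0.12,8.5],
    [0,0,-1.5,-0.12,8.5],
    [0,0,-1.5,-0.12,8.5],
    [0,0,-1.5,-0.1,8.5]
  ]
}}

```text
clock: 1.35
position: [0.1459, -0.6076, 0.4116]
tcp_rot: [-2.119, -2.319, -0.0]
ft_force: [0.1, 0.5, 0.3]
width: 0.0849
```

```bash
cat >> h.py <<'E'
def to(x,y,z,yaw=None,dz=0):
    """print move in tool axes (cm) from measured pose to target; turn to do afterwards"""
    s=r.read_state(); M=R.from_rotvec(s['tcp_rot']).as_matrix()
    d=M.T@(np.array([x,y,z])-s['position'])*100
    psi=np.arctan2(M[1,0],M[0,0]); 
    print('t',round(s['clock'],2),'pos',s['position'].round(4),'psi',psi.round(4),'tilt',np.degrees(np.arccos(-M[2,2])).round(2),'w',round(s['width'],4),'F',s['ft_force'].round(1),'j',s['joint_positions'].round(2))
    print('MOVE cm',d.round(2),'turn',None if yaw is None else round(-(yaw-psi),4))
E
python3 -c "
from h import *
to(.53,-.06,.42,1.656)"
```

```text
t 1.35 pos [ 0.1459 -0.6076  0.4116] psi 1.6607 tilt 0.04 w 0.0849 F [0.1 0.5 0.3] j [ 1.47  0.33 -0.25  1.34  0.08  1.48  1.31]
MOVE cm [51.09 43.17 -0.82] turn 0.0047
```

Call:
{"name": "drive_tool", "arguments": {
  "moves": [
    [2,1.8,0,0,8.5],
    [4,3.6,0,0,8.5],
    [4,3.6,0,0,8.5],
    [4,3.6,0,0,8.5],
    [4,3.6,0,0,8.5],
    [4,3.6,0,0,8.5],
    [4,3.6,0,0,8.5],
    [4,3.6,0,0,8.5],
    [4,3.6,0,0,8.5],
    [4,3.6,0,0,8.5],
    [4,3.6,0,0,8.5],
    [2,1.8,0,0,8.5]
  ]
}}

```text
clock: 2.55
position: [0.4818, -0.1623, 0.4114]
tcp_rot: [-2.121, -2.318, -0.001]
ft_force: [-0.4, -0.1, -0.5]
width: 0.0852
```

```bash
python3 -c "
from h import *
to(.53,-.09,.42,1.656)
I=r.camera_info('wrist');save('wrist','w1.png');np.save('w1.npy',I,allow_pickle=True);print(I['eye'],I['orientation'])"
```

```text
t 2.55 pos [ 0.4818 -0.1623  0.4114] psi 1.6595 tilt 0.04 w 0.0852 F [-0.4 -0.1 -0.5] j [ 0.88  0.12 -0.68  1.62  0.08  1.43  0.28]
MOVE cm [ 6.77  5.44 -0.85] turn 0.0035
[ 0.47516101 -0.0851548   0.55456877] [-0.31153151 -0.01513614  0.08791224]
```

View pics/w1.png

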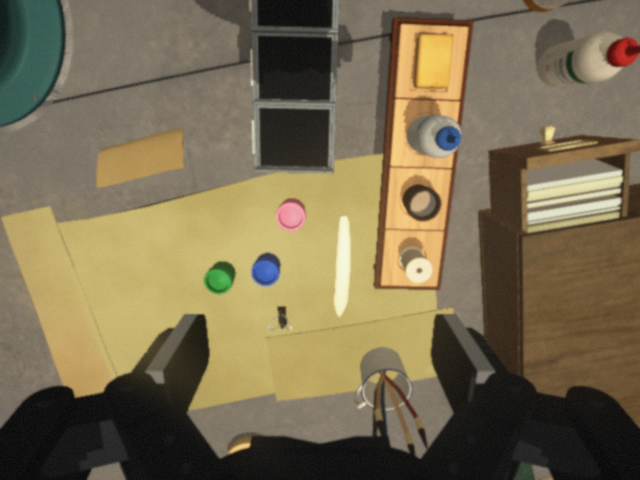

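Wrist view shows the tray whole (rim (392,17) to (437,288)), but the rack is cut off at the top. Shift about 12 cm to the left.

Call:
{"name": "drive_tool", "arguments": {
  "moves": [
    [3,1,0,0,8.5],
    [4,1,0,0,8.5],
    [4,1,0,0,8.5],
    [2,1,0,0,8.5],
    [0,0,0,0,8.5]
  ]
}}

```text
clock: 3.1
position: [0.5093, -0.03, 0.4113]
tcp_rot: [-2.12, -2.318, -0.001]
ft_force: [-0.9, 0.6, -0.1]
width: 0.0849
```

```bash
python3 -c "
from h import *
to(.53,-.09,.42,1.656)
I=r.camera_info('wrist');save('wrist','w2.png');np.save('w2.npy',I,allow_pickle=True);print(I['eye'],I['orientation'])
a=cv2.imread('pics/w2.png')
cv2.imwrite('pics/w2a.png',cv2.resize(a[20:320,150:290],None,fx=2,fy=2,interpolation=cv2.INTER_CUBIC))
cv2.imwrite('pics/w2b.png',cv2.resize(a[60:360,320:470],None,fx=2,fy=2,interpolation=cv2.INTER_CUBIC))
"
```

```text
t 3.1 pos [ 0.5093 -0.03    0.4113] psi 1.6604 tilt 0.04 w 0.0849 F [-0.9  0.6 -0.1] j [ 0.7   0.14 -0.78  1.61  0.1   1.43 -0.  ]
MOVE cm [-6.16  1.52 -0.87] turn 0.0044
[0.50270883 0.04715732 0.55449222] [-0.31134791 -0.01493435  0.0888387 ]
```

View pics/w2.png

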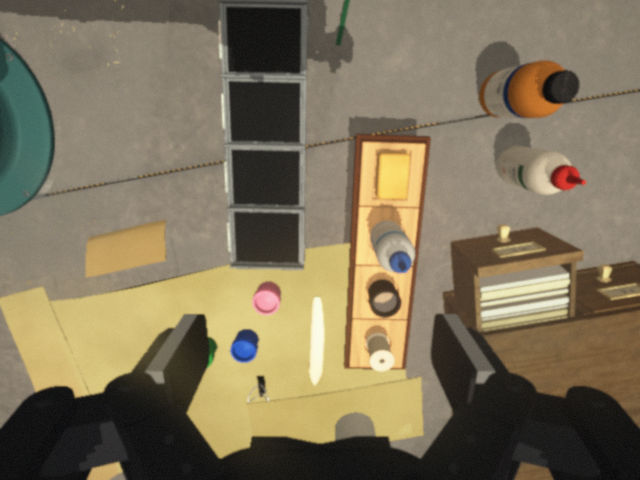

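```bash
python3 -c "
from h import *
a=cv2.imread('pics/w2.png')
z=lambda v,u:cv2.resize(a[v:v+145,u:u+110],None,fx=3.6,fy=3.6,interpolation=cv2.INTER_CUBIC)
cv2.imwrite('pics/w2a.png',np.hstack([z(0,210),z(135,210)]))
cv2.imwrite('pics/w2b.png',np.hstack([z(125,335),z(240,335)]))
"
```

```text
(no output)
```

View pics/w2a.png

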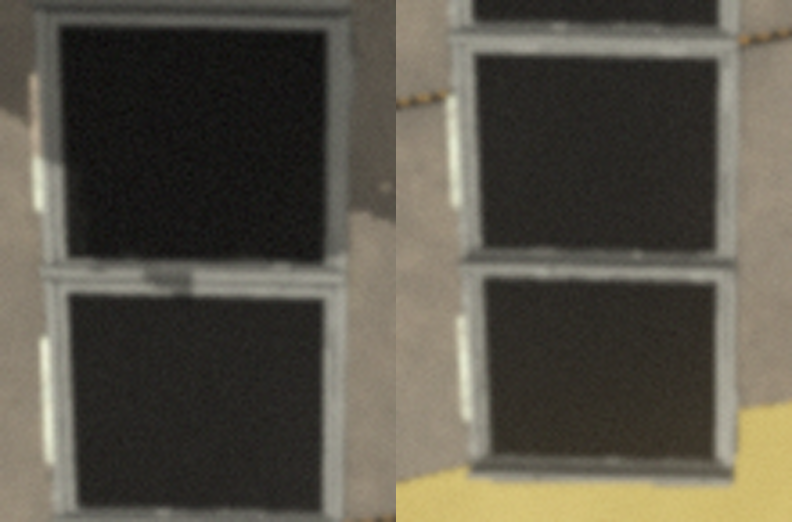

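View pics/w2b.png

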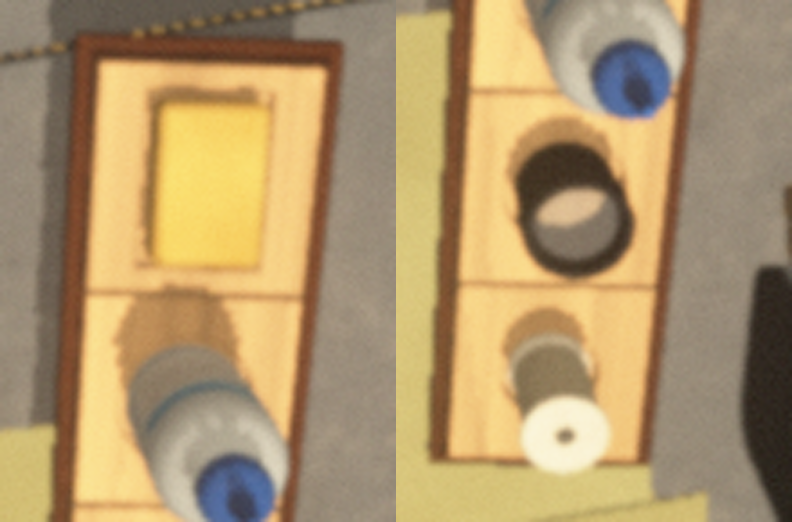

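```bash
cat > m.py <<'E'
from h import *
a=np.array
I=np.load('w2.npy',allow_pickle=True).item(); S=r.camera_info('scene')
L=a([[-46,168,62],[46,168,62],[-38,80,68],[38,80,68]])/1e3
u=a([[78,38],[340,42],[85,293],[305,298]])/3.6+[335,125]
L2=a([[-46,-168,62],[46,-168,62],[-38,0,68],[-38,-80,68],[38,-80,68]])/1e3
u2=a([[36,462],[252,464],[74,92],[62,283],[264,286]])/3.6+[335,240]
p,res=fit([(I,np.r_[L,L2],np.r_[u,u2])]); print('tray wrist',p.round(4),res.round(1).tolist())
im=cv2.imread('pics/w2.png'); g=cv2.GaussianBlur(im,(3,3),0).max(2)
C=[]
m=(g<75).astype(np.uint8); m[290:]=0; m[:,:215]=0;m[:,315:]=0
m=cv2.morphologyEx(m,cv2.MORPH_OPEN,np.ones((5,5)))
n,lab,st,ce=cv2.connectedComponentsWithStats(m)
k=[i for i in range(1,n) if st[i,4]>1500]; k.sort(key=lambda i:ce[i,1])
print(st[k].tolist(),ce[k].round(1).tolist())
obs=ce[k]
def cen(p,info):
    out=[]
    for y in(120,40,-40,-120):
        rc=lambda z:proj(info,loc(p,a([[-46,y-38,z],[46,y-38,z],[46,y+38,z],[-46,y+38,z]])/1e3)).astype(np.float32)
        A=rc(54)
        for z in(64,57):
            B=rc(z)
            if z==57: # lips only limit x: extend y
                B=proj(info,loc(p,a([[-46,y-50,57],[46,y-50,57],[46,y+50,57],[-46,y+50,57]])/1e3)).astype(np.float32)
            else: B=proj(info,loc(p,a([[-70,y-38,64],[70,y-38,64],[70,y+38,64],[-70,y+38,64]])/1e3)).astype(np.float32)
            A=cv2.intersectConvexConvex(A,B)[1].reshape(-1,2)
        M=cv2.moments(A); out.append([M['m10']/M['m00'],M['m01']/M['m00']])
    return a(out)
s=least_squares(lambda p:(cen(p,I)-obs).ravel(),[.435,.009,.076],diff_step=1e-3,x_scale=[.1,.1,.1])
print('rack wrist',s.x.round(4),s.fun.round(1).tolist())
im=cv2.imread('pics/scene0.png'); g=cv2.GaussianBlur(im,(3,3),0).max(2)
m=(g<65).astype(np.uint8); m[:230]=0;m[400:]=0;m[:,:255]=0;m[:,375:]=0
m=cv2.morphologyEx(m,cv2.MORPH_OPEN,np.ones((3,3)))
n,lab,st,ce=cv2.connectedComponentsWithStats(m)
k=[i for i in range(1,n) if st[i,4]>500]; k.sort(key=lambda i:-ce[i,1]); ob2=ce[k]; print(ob2.round(1).tolist())
if len(k)==4:
    s2=least_squares(lambda p:(cen(p,S)-ob2).ravel(),[.435,.009,.076],diff_step=1e-3,x_scale=[.1,.1,.1])
    print('rack scene',s2.x.round(4),s2.fun.round(1).tolist())
# tops
cr=lambda x,y,o:[x/3.6+335,y/3.6+o]
print('spool,loupe,wax tops',unproj(I,[cr(564-396,435,240),cr(576-396,220,240),cr(210,185,125)],[.109,.101,.083]).round(4).tolist())
print('tray objs',loc(p,a([[0,y,0] for y in(120,40,-40,-120)])/1e3).round(4).tolist())
print('rack pockets',loc(s.x,a([[0,y,0] for y in(120,40,-40,-120)])/1e3).round(4).tolist())
E
python3 m.py
```

```text
tray wrist [ 0.6061 -0.1346  0.0682] [[-1.0, -1.0], [1.3, -0.2], [0.4, 0.0], [-1.1, -0.1], [-0.6, 0.9], [1.1, 1.2], [0.4, -0.3], [0.8, 0.1], [-1.2, 0.1]]
[[226, 6, 76, 68, 4865], [230, 82, 70, 60, 4032], [233, 151, 66, 54, 3477], [235, 213, 63, 49, 2980]] [[263.5, 39.1], [264.4, 111.4], [265.7, 177.2], [266.4, 236.8]]
rack wrist [0.4383 0.0064 0.0652] [-0.0, -0.0, 0.1, -0.3, -0.2, -0.2, 0.1, 0.6]
[[293.8, 361.3], [311.8, 321.4], [327.6, 286.2], [341.7, 254.9]]
rack scene [0.4374 0.0101 0.0676] [-0.0, 0.1, -0.0, -0.0, 0.0, -0.0, 0.0, -0.1]
spool,loupe,wax tops [[0.6132, -0.2543, 0.109], [0.6068, -0.1704, 0.101], [0.5976, -0.0137, 0.083]]
tray objs [[0.5979, -0.0149, 0.0], [0.6034, -0.0947, 0.0], [0.6088, -0.1745, 0.0], [0.6143, -0.2543, 0.0]]
rack pockets [[0.4305, 0.1261, 0.0], [0.4357, 0.0463, 0.0], [0.4409, -0.0336, 0.0], [0.4461, -0.1134, 0.0]]
```

Tray is at about (.605,-.132, yaw .07) and rack at about (.438,.008, yaw .066); scene and wrist cameras differ by about 4 mm in y. I'll go above the wax and check closer.

```bash
python3 -c "
from h import *
to(.5966,-.0128,.2,1.639)"
```

```text
t 3.15 pos [ 0.5091 -0.032   0.4112] psi 1.6583 tilt 0.02 w 0.0852 F [-0.5 -0.6  0.2] j [ 0.7   0.14 -0.78  1.61  0.1   1.43  0.  ]
MOVE cm [ 1.14  8.89 21.11] turn 0.0193
```

Call:
{"name": "drive_tool", "arguments": {
  "moves": [
    [0.3,2,2,0.02,8.5],
    [0.3,3,4,0,8.5],
    [0.3,3,4,0,8.5],
    [0.2,0.9,4,0,8.5],
    [0,0,4,0,8.5],
    [0,0,3.1,0,8.5],
    [0,0,0,0,8.5],
    [0,0,0,0,8.5]
  ]
}}

```text
clock: 3.95
position: [0.5971, -0.0167, 0.2012]
tcp_rot: [-2.149, -2.291, 0.0]
ft_force: [0.7, -0.5, 0.3]
width: 0.0853
```

```bash
python3 -c "
from h import *
to(.5966,-.0128,.067,1.639)
I=r.camera_info('wrist');im=save('wrist','w3.png');np.save('w3.npy',I,allow_pickle=True)
p=r.read_state()['position'];print(proj(I,[p,[p[0],p[1],.083],[.5966,-.0128,.083]]).round(1))
from m import *
" | grep -v scene; python3 - <<'E'
import cv2
E
```

```text
t 3.95 pos [ 0.5971 -0.0167  0.2012] psi 1.6349 tilt 0.02 w 0.0853 F [ 0.7 -0.5  0.3] j [ 0.52  0.49 -0.72  1.7   0.36  1.09 -0.25]
MOVE cm [ 0.4  -0.02 13.42] turn -0.0041
[[319.8 315.4]
 [319.7 232.3]
 [318.6 226.9]]
tray wrist [ 0.6061 -0.1346  0.0682] [[-1.0, -1.0], [1.3, -0.2], [0.4, 0.0], [-1.1, -0.1], [-0.6, 0.9], [1.1, 1.2], [0.4, -0.3], [0.8, 0.1], [-1.2, 0.1]]
[[226, 6, 76, 68, 4865], [230, 82, 70, 60, 4032], [233, 151, 66, 54, 3477], [235, 213, 63, 49, 2980]] [[263.5, 39.1], [264.4, 111.4], [265.7, 177.2], [266.4, 236.8]]
rack wrist [0.4383 0.0064 0.0652] [-0.0, -0.0, 0.1, -0.3, -0.2, -0.2, 0.1, 0.6]
[[293.8, 361.3], [311.8, 321.4], [327.6, 286.2], [341.7, 254.9]]
spool,loupe,wax tops [[0.6132, -0.2543, 0.109], [0.6068, -0.1704, 0.101], [0.5976, -0.0137, 0.083]]
tray objs [[0.5979, -0.0149, 0.0], [0.6034, -0.0947, 0.0], [0.6088, -0.1745, 0.0], [0.6143, -0.2543, 0.0]]
rack pockets [[0.4305, 0.1261, 0.0], [0.4357, 0.0463, 0.0], [0.4409, -0.0336, 0.0], [0.4461, -0.1134, 0.0]]
```

View pics/w3.png

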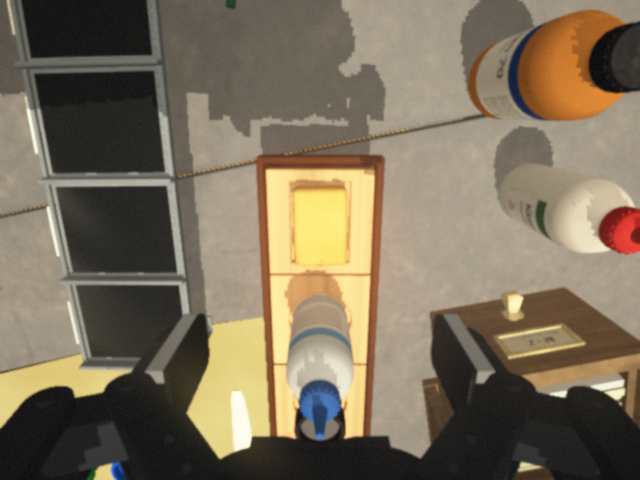

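Wax top centre is at (320,225), matching within 2 mm. I'll descend.

Call:
{"name": "drive_tool", "arguments": {
  "moves": [
    [0.2,0,2,0,7.5],
    [0.2,0,3,0,7.5],
    [0.1,0,3,0,7.5],
    [0,0,2.5,0,7.5],
    [0,0,2,0,7.5],
    [0,0,0.9,0,7.5],
    [0,0,0,0,3],
    [0,0,0,0,3],
    [0,0,0,0,3],
    [0,0,0,0,3],
    [0,0,0,0,3],
    [0,0,0,0,3]
  ],
  "squeeze": 40
}}

```text
clock: 5.2
position: [0.5976, -0.0111, 0.0682]
tcp_rot: [2.147, 2.291, 0.002]
ft_force: [-0.8, -0.4, 7.8]
width: 0.0371
```

```bash
python3 -c "
from h import *
to(.4461,-.1115,.2,1.637)"
```

```text
t 5.2 pos [ 0.5976 -0.0111  0.0682] psi 1.6355 tilt 0.13 w 0.0371 F [-0.8 -0.4  7.8] j [ 0.44  0.65 -0.63  1.79  0.49  0.86 -0.36]
MOVE cm [ -9.04 -15.73 -13.21] turn -0.0015
```

Call:
{"name": "drive_tool", "arguments": {
  "moves": [
    [0,0,-1,0,3],
    [0,0,-3,0,3],
    [0,0,-3,0,3],
    [-0.5,-2,0,0,3],
    [-1,-3,0,0,3],
    [-1.5,-3,0,0,3],
    [-1.5,-3,0,0,3],
    [-1.5,-3,0,0,3],
    [-1.5,-1.7,0,0,3],
    [-1.5,0,0,0,3],
    [0,0,0,0,3],
    [0,0,0,0,3]
  ]
}}

```text
clock: 6.4
position: [0.4462, -0.1108, 0.1372]
tcp_rot: [2.148, 2.291, 0.001]
ft_force: [0.2, 0.5, 0.1]
width: 0.0371
```

```bash
python3 -c "
from h import *
to(.4459,-.1117,.060,1.637)
I=r.camera_info('wrist');im=save('wrist','w4.png')
print(proj(I,[[.4459,-.1117,.054]]))
"
```

```text
t 6.4 pos [ 0.4462 -0.1108  0.1372] psi 1.6355 tilt 0.06 w 0.0371 F [0.2 0.5 0.1] j [ 0.82  0.33 -0.74  2.08  0.3   0.83 -0.03]
MOVE cm [-0.08 -0.05  7.72] turn -0.0015
[[318.09209069 250.02035206]]
```

View pics/w4.png

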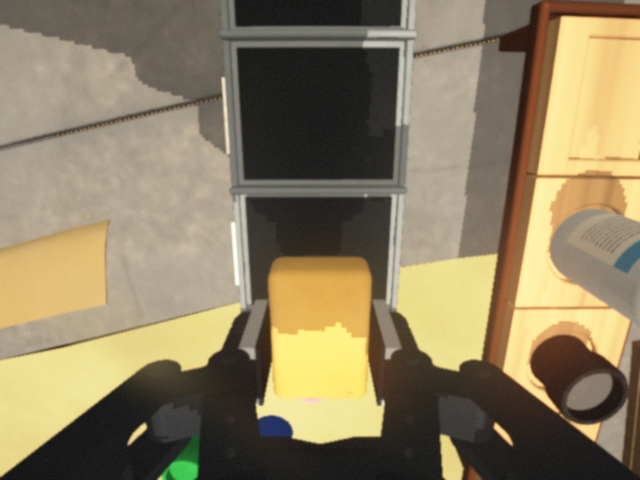

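```bash
cat > rk.py <<'E'
from h import *
a=np.array
def cen1(q,info,y,yaw):
    p=[q[0],q[1],yaw]
    P=lambda xs,y1,y2,z:proj(info,loc(p,a([[-xs,y1,z],[xs,y1,z],[xs,y2,z],[-xs,y2,z]])/1e3)).astype(np.float32)
    A=P(46,y-38,y+38,54)
    for B in(P(70,y-38,y+38,64),P(46,y-50,y+50,57)): A=cv2.intersectConvexConvex(A,B)[1].reshape(-1,2)
    M=cv2.moments(A); return a([M['m10'],M['m01']])/M['m00'],A
def rack1(info,img,y,box,yaw=.066,th=75):
    u0,v0,u1,v1=box; g=cv2.GaussianBlur(img,(3,3),0).max(2)
    m=np.zeros(g.shape,np.uint8); m[v0:v1,u0:u1]=g[v0:v1,u0:u1]<th
    n,lab,st,ce=cv2.connectedComponentsWithStats(m); k=1+np.argmax(st[1:,4])
    s=least_squares(lambda q:cen1(q,info,y,yaw)[0]-ce[k],[.438,.008],diff_step=1e-3,x_scale=[.1,.1])
    print('rack',s.x.round(4),st[k],cv2.contourArea(cen1(s.x,info,y,yaw)[1]))
    return s.x
E
python3 -c "
from rk import *
I=r.camera_info('wrist')
rack1(I,cv2.imread('pics/w4.png'),-40,(225,38,410,190))
I2=np.load('w3.npy',allow_pickle=True).item()
im=cv2.imread('pics/w3.png')
rack1(I2,im,-40,(40,182,185,280)); rack1(I2,im,40,(20,70,165,182))
"
```

```text
rack [0.4378 0.0066] [  237    47   161   133 20369] 23848.213562574674
rack [0.4385 0.0067] [  58  187  118   86 8942] 10412.093053488876
rack [0.4382 0.0066] [   34    71   130   102 11579] 13428.213450589188
```

Call:
{"name": "drive_tool", "arguments": {
  "moves": [
    [-0.2,0,2,0,3],
    [0,0,2.5,0,3],
    [0,0,2,0,3],
    [0,0,0.8,0,3],
    [0,0,0.4,0,3],
    [0,0,0,0,3]
  ]
}}

```text
clock: 7.05
position: [0.4463, -0.1124, 0.0598]
tcp_rot: [2.147, 2.293, 0.0]
ft_force: [0.6, 0.2, 0.3]
width: 0.0372
```

```bash
python3 -c "
from h import *
to(.4459,-.1127,.060,1.637)"
```

```text
t 7.05 pos [ 0.4463 -0.1124  0.0598] psi 1.6367 tilt 0.01 w 0.0372 F [0.6 0.2 0.3] j [ 0.73  0.47 -0.65  2.13  0.45  0.68 -0.16]
MOVE cm [-0.02 -0.04 -0.02] turn -0.0003
```

Call:
{"name": "drive_tool", "arguments": {
  "moves": [
    [0,0,0.05,0,5],
    [0,0,0,0,5.5],
    [0,0,0,0,5.5],
    [0,0,0,0,5.5],
    [0,0,-1,0,5.5],
    [0,0,-3,0,6],
    [0,0,-4,0,8],
    [0,0,-4,0,8],
    [0,0,-4,0,8],
    [0,0,-3,0,8],
    [0,0,0,0,8]
  ]
}}

```text
clock: 8.15
position: [0.4474, -0.1131, 0.2531]
tcp_rot: [2.144, 2.288, 0.002]
ft_force: [0.6, 0.1, -0.1]
width: 0.0802
```

```bash
python3 -c "
from h import *
to(.6025,-.092,.25,1.637);save('wrist','w5.png')"
```

```text
t 8.15 pos [ 0.4474 -0.1131  0.2531] psi 1.636 tilt 0.34 w 0.0802 F [ 0.6  0.1 -0.1] j [ 0.93  0.16 -0.82  1.96  0.13  1.07  0.12]
MOVE cm [ 1.09 15.61  0.39] turn -0.001
```

View pics/w5.png

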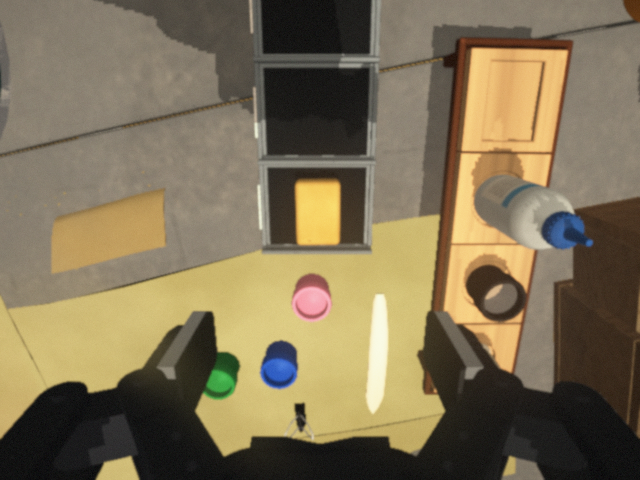

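Wax stands mid-pocket at (318,212). Next, the bottle.

Call:
{"name": "drive_tool", "arguments": {
  "moves": [
    [0,2,0,0,8],
    [0.2,3,0,0,8],
    [0.3,3,0,0,8],
    [0.3,3,0,0,8],
    [0.3,3,0,0,8],
    [0,1.6,0,0,8],
    [0,0,0,0,8],
    [0,0,0,0,8]
  ]
}}

```text
clock: 9.0
position: [0.6003, -0.0915, 0.248]
tcp_rot: [-2.146, -2.292, 0.001]
ft_force: [-0.1, -0.3, -0.1]
width: 0.08
```

```bash
python3 -c "
from h import *
to(.6025,-.092,.119,1.637);I=r.camera_info('wrist');save('wrist','w6.png')
print(proj(I,[[.6025,-.092,.186],[.6025,-.092,.144],[.6025,-.092,.063]]).round(1))
ts=np.linspace(0,6.28,100)
im=cv2.imread('pics/w6.png')
for z,rr in((.186,.002),(.144,.022),(.068,.0245)):
    for u in proj(I,np.c_[.6025+rr*np.cos(ts),-.092+rr*np.sin(ts),0*ts+z]): cv2.circle(im,(int(u[0]),int(u[1])),1,(0,0,255),-1)
cv2.imwrite('pics/w6o.png',im)"
```

```text
t 9.0 pos [ 0.6003 -0.0915  0.248 ] psi 1.6367 tilt 0.11 w 0.08 F [-0.1 -0.3 -0.1] j [ 0.67  0.47 -0.77  1.62  0.35  1.19 -0.11]
MOVE cm [-0.08  0.24 12.9 ] turn -0.0003
[[322.8 262.2]
 [322.4 239.6]
 [321.8 211.3]]
```

View pics/w6o.png

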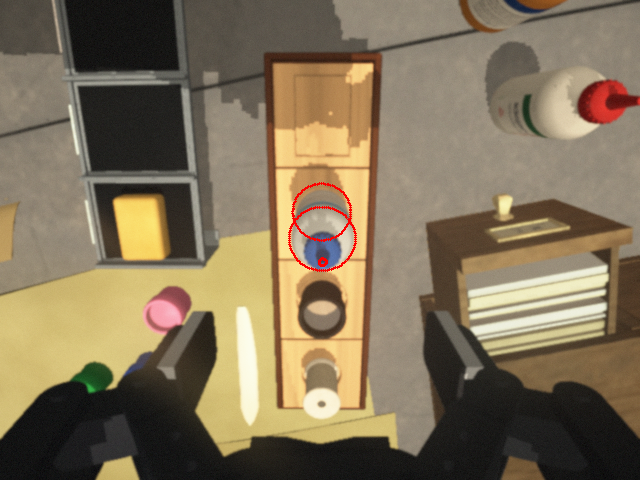

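```bash
python3 -c "
from h import *
I=r.camera_info('wrist');print(unproj(I,[[428,222],[428,222],[436,262],[420,295]],[.1,.15,.15,.2]))"
```

```text
[[ 0.6839838  -0.08669692  0.1       ]
 [ 0.66882387 -0.07430932  0.15      ]
 [ 0.67824931 -0.10109141  0.15      ]
 [ 0.65549138 -0.10258461  0.2       ]]
```

Call:
{"name": "drive_tool", "arguments": {
  "moves": [
    [0,0.2,2,0,7.5],
    [0,0,3,0,7.5],
    [0,0,3,0,7.5],
    [0,0,2,0,7.5],
    [0,0,1.8,0,7.5],
    [0,0,0.8,0,7.5],
    [0,0,0,0,7.5]
  ]
}}

```text
clock: 9.75
position: [0.602, -0.092, 0.1224]
tcp_rot: [-2.148, -2.291, 0.001]
ft_force: [-0.6, -0.4, 0.4]
width: 0.0752
```

Call:
{"name": "drive_tool", "arguments": {
  "moves": [
    [0,0,0.3,0,7.5],
    [0,0,0,0,3.5],
    [0,0,0,0,3.5],
    [0,0,0,0,3.5],
    [0,0,0,0,3.5],
    [0,0,0,0,3.5]
  ],
  "squeeze": 40
}}

```text
clock: 10.35
position: [0.6031, -0.0918, 0.1207]
tcp_rot: [2.148, 2.292, 0.0]
ft_force: [-2.1, -0.0, 6.5]
width: 0.0427
```

```bash
python3 -c "
from h import *
to(.4406,-.0330,.19,1.637)"
```

```text
t 10.35 pos [ 0.6031 -0.0918  0.1207] psi 1.6357 tilt 0.04 w 0.0427 F [-2.1 -0.   6.5] j [ 0.61  0.61 -0.7   1.73  0.46  0.97 -0.2 ]
MOVE cm [  6.92 -15.83  -6.94] turn -0.0013
```

Call:
{"name": "drive_tool", "arguments": {
  "moves": [
    [0,0,-1,0,3.5],
    [0,0,-2,0,3.5],
    [0,0,-2,0,3.5],
    [0,0,-2,0,3.5],
    [0.5,-2,0,0,3.5],
    [1.3,-3,0,0,3.5],
    [1.3,-3,0,0,3.5],
    [1.3,-3,0,0,3.5],
    [1.3,-3,0,0,3.5],
    [1.2,-1.8,0,0,3.5],
    [0,0,0,0,3.5],
    [0,0,0,0,3.5]
  ]
}}

```text
clock: 11.55
position: [0.441, -0.0333, 0.1907]
tcp_rot: [2.147, 2.291, 0.0]
ft_force: [0.4, 0.4, -0.3]
width: 0.0427
```

```bash
python3 -c "
from h import *
to(.4406,-.0330,.1115,1.637);save('wrist','w7.png')"
```

```text
t 11.55 pos [ 0.441  -0.0333  0.1907] psi 1.6359 tilt 0.09 w 0.0427 F [ 0.4  0.4 -0.3] j [ 0.79  0.22 -0.87  2.07  0.21  0.94 -0.13]
MOVE cm [ 0.04 -0.05  7.92] turn -0.0011
```

View pics/w7.png

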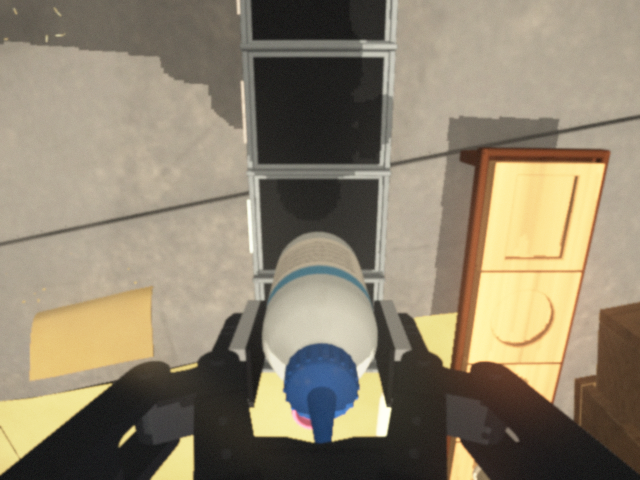

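Call:
{"name": "drive_tool", "arguments": {
  "moves": [
    [0,0,2,0,3.5],
    [0,0,2.5,0,3.5],
    [0,0,2,0,3.5],
    [0,0,0.9,0,3.5],
    [0,0,0.4,0,3.5],
    [0,0,0,0,3.5]
  ]
}}

```text
clock: 12.2
position: [0.4412, -0.0331, 0.1123]
tcp_rot: [-2.148, -2.292, -0.0]
ft_force: [1.1, -0.7, -1.1]
width: 0.0425
```

```bash
python3 -c "
from h import *
to(.4406,-.0330,.1115,1.637)"
```

```text
t 12.2 pos [ 0.4412 -0.0331  0.1123] psi 1.6359 tilt 0.01 w 0.0425 F [ 1.1 -0.7 -1.1] j [ 0.7   0.36 -0.79  2.14  0.37  0.78 -0.27]
MOVE cm [ 0.01 -0.06  0.08] turn -0.0011
```

Call:
{"name": "drive_tool", "arguments": {
  "moves": [
    [0,0,0.07,0,3.5],
    [0,0,0,0,4.6],
    [0,0,0,0,5],
    [0,0,0,0,6],
    [0,0,0,0,7],
    [0,0,0,0,7.5],
    [0,0,-1,0,7.5],
    [0,0,-3,0,7.5],
    [0,0,-4,0,7.5],
    [0,0,-4,0,7.5],
    [0,0,-2,0,7.5],
    [0,0,0,0,7.5]
  ]
}}

```text
clock: 13.4
position: [0.4419, -0.0331, 0.2543]
tcp_rot: [2.145, 2.289, 0.002]
ft_force: [0.3, -0.4, -0.2]
width: 0.0749
```

```bash
python3 -c "
from h import *
to(.6073,-.1715,.25,1.637);save('wrist','w8.png');save('scene','s8.png')"
```

```text
t 13.4 pos [ 0.4419 -0.0331  0.2543] psi 1.6358 tilt 0.27 w 0.0749 F [ 0.3 -0.4 -0.2] j [ 0.86  0.12 -0.91  1.99  0.11  1.07 -0.03]
MOVE cm [-14.88  15.61   0.53] turn -0.0012
```

View pics/w8.png

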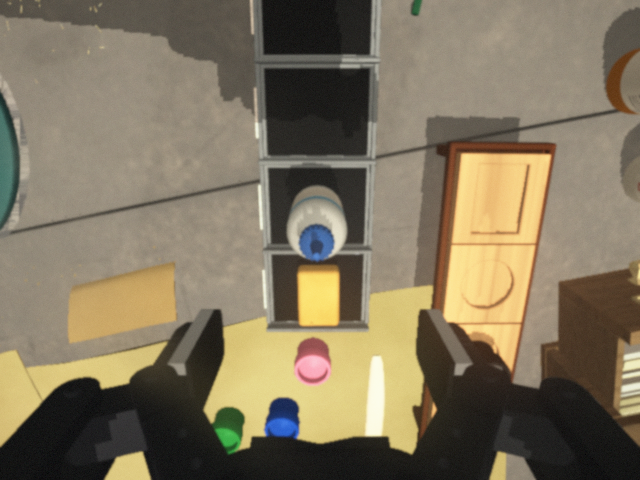

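View pics/s8.png

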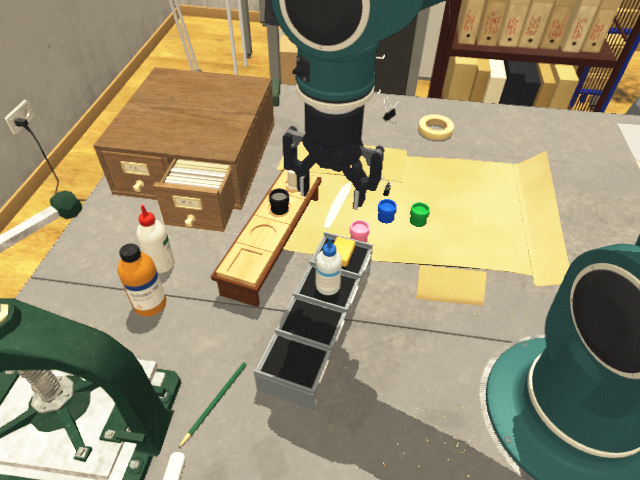

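Bottle stands centred in its pocket (318,215), next to the wax. Now the loupe.

Call:
{"name": "drive_tool", "arguments": {
  "moves": [
    [-1,2,0,0,6.2],
    [-2.5,2.8,0,0,6.2],
    [-3,2.8,0,0,6.2],
    [-3,2.8,0,0,6.2],
    [-3,2.8,0,0,6.2],
    [-2.4,2.4,0,0,6.2],
    [0,0,0,0,6.2],
    [0,0,0,0,6.2]
  ]
}}

```text
clock: 14.3
position: [0.6058, -0.1712, 0.2494]
tcp_rot: [-2.145, -2.291, 0.0]
ft_force: [-0.2, 0.4, 0.3]
width: 0.0621
```

```bash
cat >> h.py <<'E'
def ov(f,x,y,rings):
    I=r.camera_info('wrist');save('wrist',f);im=cv2.imread('pics/'+f);ts=np.linspace(0,6.28,80)
    for z,rr in rings:
        for u in proj(I,np.c_[x+rr*np.cos(ts),y+rr*np.sin(ts),0*ts+z]): cv2.circle(im,(int(round(u[0])),int(round(u[1]))),0,(0,0,255),-1)
    c=proj(I,[[x,y,rings[0][0]]])[0]; u=int(np.clip(c[0]-75,0,490));v=int(np.clip(c[1]-75,0,330))
    cv2.imwrite('pics/o_'+f,np.hstack([cv2.resize(im,(440,330)),cv2.resize(im[v:v+150,u:u+150],(330,330),interpolation=cv2.INTER_CUBIC)]))
E
python3 -c "
from h import *
to(.6075,-.171,.072,1.637); ov('w9.png',.6075,-.171,[(.101,.0205),(.068,.023)])"
```

```text
t 14.3 pos [ 0.6058 -0.1712  0.2494] psi 1.6362 tilt 0.18 w 0.0621 F [-0.2  0.4  0.3] j [ 0.77  0.52 -0.77  1.56  0.37  1.22  0.  ]
MOVE cm [-0.03  0.21 17.74] turn -0.0008
```

View pics/o_w9.png

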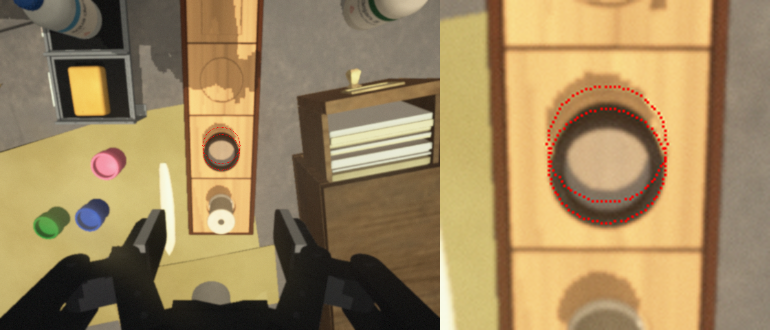

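Call:
{"name": "drive_tool", "arguments": {
  "moves": [
    [0,0.2,2,0,6.2],
    [0,0,3,0,6.2],
    [0,0,3.5,0,6.2],
    [0,0,3.5,0,6.2],
    [0,0,2.7,0,6.2],
    [0,0,1.9,0,6.2],
    [0,0,0.8,0,6.2],
    [0,0,0,0,3.2],
    [0,0,0,0,3.2],
    [0,0,0,0,3.2],
    [0,0,0,0,3.2],
    [0,0,0,0,3.2]
  ],
  "squeeze": 35
}}

```text
clock: 15.55
position: [0.6084, -0.1718, 0.0781]
tcp_rot: [2.148, 2.292, 0.001]
ft_force: [-1.2, -0.8, 7.6]
width: 0.0386
```

```bash
python3 -c "
from h import *
to(.4354,.0469,.15,1.637);save('wrist','w10.png')"
```

```text
t 15.55 pos [ 0.6084 -0.1718  0.0781] psi 1.6357 tilt 0.06 w 0.0386 F [-1.2 -0.8  7.6] j [ 0.7   0.7  -0.67  1.69  0.52  0.93 -0.11]
MOVE cm [ 22.94 -15.84  -7.22] turn -0.0013
```

View pics/w10.png

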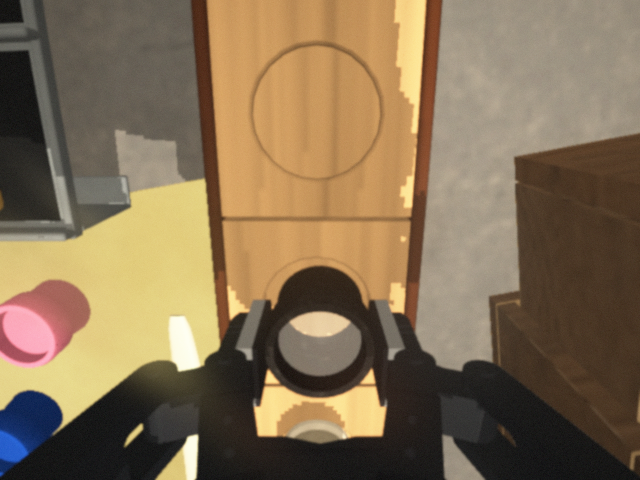

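Call:
{"name": "drive_tool", "arguments": {
  "moves": [
    [0,0,-1,0,3.2],
    [0,0,-2.5,0,3.2],
    [1,0,-3,0,3.2],
    [3,0,-1,0,3.2],
    [4,0,0,0,3.2],
    [4,0,0,0,3.2],
    [4,-1.5,0,0,3.2],
    [3.5,-3,0,0,3.2],
    [2.4,-3.5,0,0,3.2],
    [1,-3.5,0,0,3.2],
    [0,-3,0,0,3.2],
    [0,-1.3,0,0,3.2]
  ]
}}

```text
clock: 16.8
position: [0.4333, 0.0467, 0.1526]
tcp_rot: [2.146, 2.293, -0.002]
ft_force: [0.3, -0.0, 0.4]
width: 0.0387
```

Call:
{"name": "drive_tool", "arguments": {
  "moves": [
    [0,0,0,0,3.2]
  ]
}}

```text
clock: 16.9
position: [0.4348, 0.0462, 0.1528]
tcp_rot: [2.147, 2.291, -0.001]
ft_force: [-0.0, -0.2, -0.1]
width: 0.0384
```

```bash
python3 -c "
from h import *
to(.4354,.0469,.070,1.637);save('wrist','w11.png')"
```

```text
t 16.9 pos [0.4348 0.0462 0.1528] psi 1.6357 tilt 0.1 w 0.0384 F [-0.  -0.2 -0.1] j [ 0.6   0.29 -0.88  2.11  0.3   0.86 -0.39]
MOVE cm [0.08 0.06 8.28] turn -0.0013
```

View pics/w11.png

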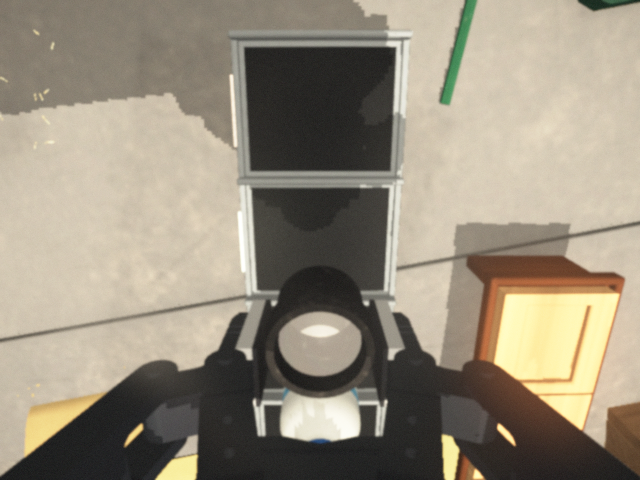

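Call:
{"name": "drive_tool", "arguments": {
  "moves": [
    [0.05,0.05,2,0,3.2],
    [0,0,2.5,0,3.2],
    [0,0,2,0,3.2],
    [0,0,1.2,0,3.2],
    [0,0,0.5,0,3.2],
    [0,0,0,0,3.2]
  ]
}}

```text
clock: 17.55
position: [0.4364, 0.0474, 0.0702]
tcp_rot: [-2.148, -2.292, -0.0]
ft_force: [-0.8, 0.8, 0.1]
width: 0.0389
```

```bash
python3 -c "
from h import *
to(.4354,.0469,.069,1.637)"
```

```text
t 17.55 pos [0.4364 0.0474 0.0702] psi 1.6359 tilt 0.03 w 0.0389 F [-0.8  0.8  0.1] j [ 0.48  0.45 -0.77  2.17  0.48  0.7  -0.55]
MOVE cm [-0.05 -0.1   0.12] turn -0.0011
```

Call:
{"name": "drive_tool", "arguments": {
  "moves": [
    [0,-0.05,0.1,0,3.2],
    [0,0,0,0,3.2]
  ]
}}

```text
clock: 17.75
position: [0.4359, 0.0471, 0.0698]
tcp_rot: [2.148, 2.292, 0.001]
ft_force: [0.3, 0.3, -0.3]
width: 0.0391
```

Call:
{"name": "drive_tool", "arguments": {
  "moves": [
    [0,0,0,0,4.4],
    [0,0,0,0,5],
    [0,0,0,0,6],
    [0,0,0,0,6],
    [0,0,-1,0,6],
    [0,0,-3,0,6],
    [0,0,-4,0,6],
    [0,0,-4,0,6],
    [0,0,-4,0,6],
    [0,0,-2,0,6],
    [0,0,0,0,6]
  ]
}}

```text
clock: 18.85
position: [0.4365, 0.0474, 0.2522]
tcp_rot: [2.145, 2.289, 0.003]
ft_force: [0.6, 0.4, -0.2]
width: 0.06
```

```bash
python3 -c "
from h import *
to(.613,-.2515,.25,1.637);save('wrist','w12.png')"
```

```text
t 18.85 pos [0.4365 0.0474 0.2522] psi 1.6358 tilt 0.26 w 0.06 F [ 0.6  0.4 -0.2] j [ 0.73  0.12 -0.96  2.    0.12  1.07 -0.22]
MOVE cm [-30.97  15.67   0.34] turn -0.0012
```

View pics/w12.png

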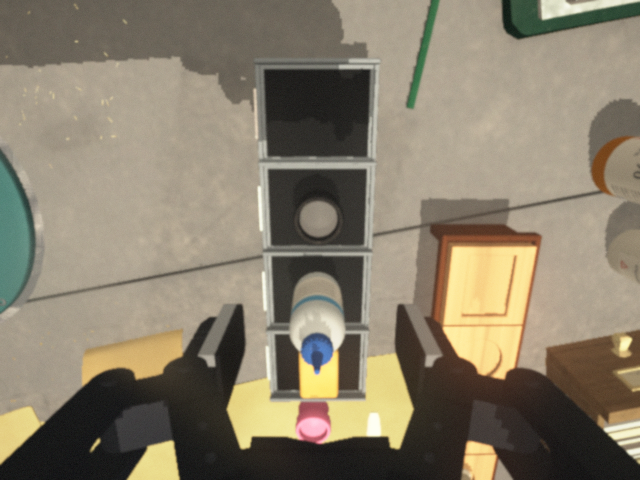

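Loupe stands centred at (320,218). Last one is the spool.

Call:
{"name": "drive_tool", "arguments": {
  "moves": [
    [-1,1.5,0,0,5.5],
    [-3,2,0,0,5.5],
    [-4,2,0,0,5.5],
    [-4,2,0,0,5.5],
    [-4,2,0,0,5.5],
    [-4,2,0,0,5.5],
    [-4,2,0,0,5.5],
    [-4,1.5,0,0,5.5],
    [-3,0.7,0,0,5.5],
    [0,0,0,0,5.5],
    [0,0,0,0,5.5]
  ]
}}

```text
clock: 20.0
position: [0.6119, -0.2518, 0.2477]
tcp_rot: [-2.146, -2.29, -0.0]
ft_force: [0.7, 1.1, -0.7]
width: 0.0551
```

```bash
python3 -c "
from h import *
to(.6135,-.2525,.076,1.637); ov('w13.png',.6135,-.2525,[(.109,.0165),(.068,.019)])"
```

```text
t 20.0 pos [ 0.6119 -0.2518  0.2477] psi 1.6357 tilt 0.15 w 0.0551 F [ 0.7  1.1 -0.7] j [ 0.84  0.57 -0.74  1.47  0.4   1.25  0.12]
MOVE cm [-0.12  0.18 17.17] turn -0.0013
```

View pics/o_w13.png

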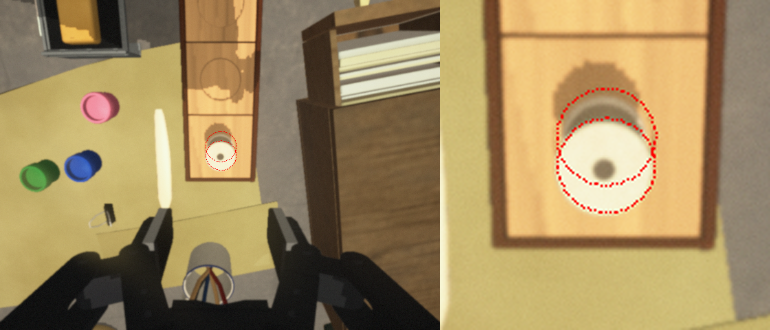

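```bash
python3 -c "
from h import *
I=r.camera_info('wrist');print(unproj(I,[[305,355],[305,430],[305,430],[305,415]],[.1,.1,.15,.2]).round(3))"
```

```text
[[ 0.608 -0.371  0.1  ]
 [ 0.612 -0.452  0.1  ]
 [ 0.611 -0.405  0.15 ]
 [ 0.61  -0.345  0.2  ]]
```

View pics/w13.png

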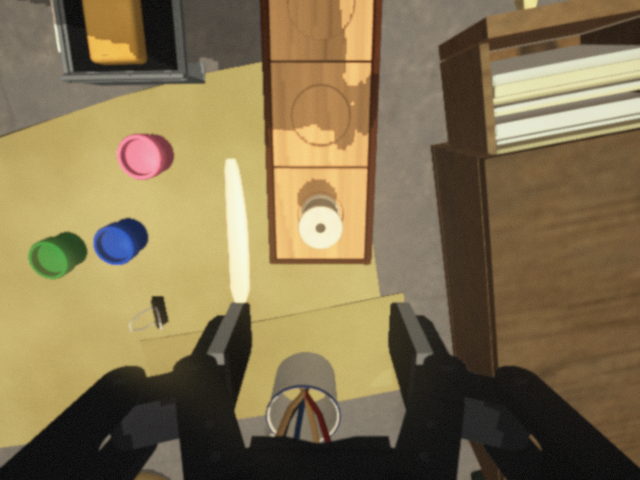

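```bash
python3 -c "
from h import *
I=r.camera_info('scene');print(unproj(I,[[334,90],[349,88],[339,98],[325,97]]*2,[.17]*4+[.2]*4).round(3))"
```

```text
[[ 0.616 -0.471  0.17 ]
 [ 0.589 -0.494  0.17 ]
 [ 0.593 -0.445  0.17 ]
 [ 0.623 -0.435  0.17 ]
 [ 0.597 -0.422  0.2  ]
 [ 0.571 -0.444  0.2  ]
 [ 0.575 -0.397  0.2  ]
 [ 0.603 -0.388  0.2  ]]
```

Call:
{"name": "drive_tool", "arguments": {
  "moves": [
    [-0.1,0.2,2,0,5.5],
    [0,0,3,0,5.5],
    [0,0,3.5,0,5.5],
    [0,0,3,0,5.5],
    [0,0,2.5,0,5.5],
    [0,0,1.7,0,5.5],
    [0,0,0.8,0,5.5],
    [0,0,0,0,5.5]
  ]
}}

```text
clock: 20.85
position: [0.6142, -0.2523, 0.0838]
tcp_rot: [-2.147, -2.292, 0.0]
ft_force: [0.1, -1.0, -0.0]
width: 0.0546
```

Call:
{"name": "drive_tool", "arguments": {
  "moves": [
    [0,0,0.7,0,5.5],
    [0,0,0,0,2.5],
    [0,0,0,0,2.5],
    [0,0,0,0,2.5],
    [0,0,0,0,2.5],
    [0,0,0,0,2.5]
  ]
}}

```text
clock: 21.45
position: [0.6146, -0.253, 0.0778]
tcp_rot: [2.148, 2.292, 0.0]
ft_force: [-1.1, -0.7, 6.2]
width: 0.0317
```

```bash
python3 -c "
from h import *
to(.4302,.1268,.16,1.637);save('wrist','w14.png')"
```

```text
t 21.45 pos [ 0.6146 -0.253   0.0778] psi 1.6358 tilt 0.04 w 0.0317 F [-1.1 -0.7  6.2] j [ 0.79  0.75 -0.65  1.6   0.53  0.97  0.03]
MOVE cm [ 39.09 -15.93  -8.24] turn -0.0012
```

View pics/w14.png

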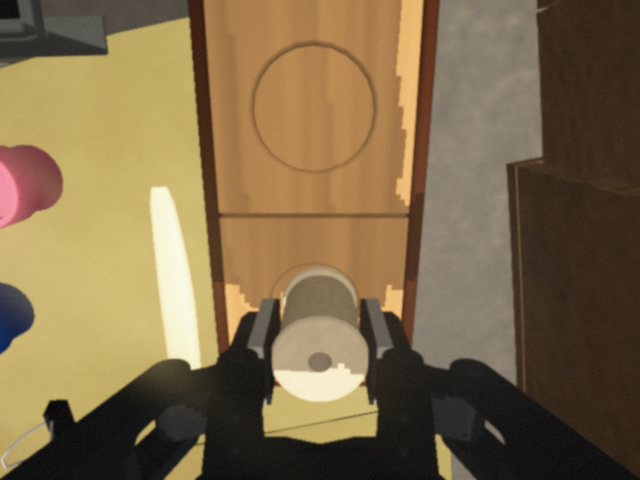

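Call:
{"name": "drive_tool", "arguments": {
  "moves": [
    [0,0,-1,0,2.5],
    [0,0,-3,0,2.5],
    [1,0,-3,0,2.5],
    [3,0,-1.2,0,2.5],
    [4,0,0,0,2.5],
    [4,0,0,0,2.5],
    [4,0,0,0,2.5],
    [4,-0.5,0,0,2.5],
    [4,-1.5,0,0,2.5],
    [4,-2.5,0,0,2.5],
    [4,-3,0,0,2.5],
    [3,-3,0,0,2.5]
  ]
}}

```text
clock: 22.7
position: [0.4853, 0.0919, 0.1598]
tcp_rot: [2.146, 2.294, 0.001]
ft_force: [1.2, 1.2, -0.3]
width: 0.032
```

Call:
{"name": "drive_tool", "arguments": {
  "moves": [
    [2.5,-3,0,0,2.5],
    [1.6,-2,0,0,2.5],
    [0,-0.4,0,0,2.5],
    [0,0,0,0,2.5],
    [0,0,0,0,2.5]
  ]
}}

```text
clock: 23.2
position: [0.4311, 0.1264, 0.1595]
tcp_rot: [2.149, 2.291, 0.001]
ft_force: [1.0, 0.2, -0.7]
width: 0.0323
```

```bash
python3 -c "
from h import *
to(.4302,.1268,.07,1.637);save('wrist','w15.png')"
```

```text
t 23.2 pos [0.4311 0.1264 0.1595] psi 1.6347 tilt 0.03 w 0.0323 F [ 1.   0.2 -0.7] j [ 0.43  0.31 -0.89  2.08  0.31  0.89 -0.57]
MOVE cm [ 0.05 -0.09  8.95] turn -0.0023
```

View pics/w15.png

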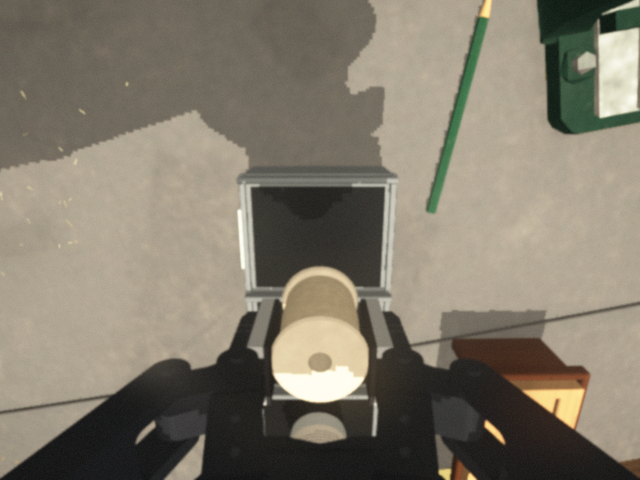

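Over the left end pocket, centred at (318,235), with the spool upright in the jaws. I'll lower to TCP 0.069.

Call:
{"name": "drive_tool", "arguments": {
  "moves": [
    [0.05,-0.1,2,0,2.5],
    [0,0,2.5,0,2.5],
    [0,0,2.3,0,2.5],
    [0,0,1.4,0,2.5],
    [0,0,0.7,0,2.5],
    [0,0,0.05,0,2.5],
    [0,0,0,0,2.5]
  ]
}}

```text
clock: 23.95
position: [0.4297, 0.1274, 0.0699]
tcp_rot: [-2.148, -2.292, -0.0]
ft_force: [0.0, -0.2, -0.2]
width: 0.0319
```

```bash
python3 -c "
from h import *
to(.4302,.1268,.0688,1.637)"
```

```text
t 23.95 pos [0.4297 0.1274 0.0699] psi 1.6354 tilt 0.02 w 0.0319 F [ 0.  -0.2 -0.2] j [ 0.3   0.46 -0.77  2.15  0.5   0.71 -0.74]
MOVE cm [-0.06  0.05  0.11] turn -0.0016
```

Call:
{"name": "drive_tool", "arguments": {
  "moves": [
    [0,0,0.1,0,2.5],
    [0,0,0,0,3.6],
    [0,0,0,0,4.5],
    [0,0,0,0,5.5],
    [0,0,0,0,5.5],
    [0,0,-1,0,5.5],
    [0,0,-3,0,5.5],
    [0,0,-4,0,5.5],
    [0,0,-4,0,5.5],
    [0,0,-4,0,5.5],
    [0,0,-3,0,5.5],
    [0,0,0,0,5.5]
  ]
}}

```text
clock: 25.15
position: [0.4305, 0.1282, 0.2627]
tcp_rot: [2.145, 2.29, 0.006]
ft_force: [0.3, -0.8, -0.5]
width: 0.0547
```

Call:
{"name": "drive_tool", "arguments": {
  "moves": [
    [-1,0,-2,0,5.5],
    [-2,0,-3,0,5.5],
    [-2,0,-3,0,5.5],
    [-1,0,-1,0,5.5],
    [0,0,0,0,5.5],
    [0,0,0,0,5.5]
  ]
}}

```text
clock: 25.75
position: [0.4327, 0.068, 0.3482]
tcp_rot: [-2.148, -2.292, 0.001]
ft_force: [0.4, 0.4, 0.2]
width: 0.0553
```

```bash
python3 -c "
from h import *
from rk import loc
I=r.camera_info('wrist')
save('wrist','w16.png');save('scene','s16.png');save('side','d16.png')
p=[.438,.007,.066]; im=cv2.imread('pics/w16.png'); ts=np.linspace(0,6.28,80)
for y,z,rr in((.12,.1,.0165),(.04,.092,.0205),(-.04,.177,.002),(-.04,.135,.022)):
    c=loc(p,[[0,y,z]])[0]
    for u in proj(I,np.c_[c[0]+rr*np.cos(ts),c[1]+rr*np.sin(ts),0*ts+z]): cv2.circle(im,(int(round(u[0])),int(round(u[1]))),0,(0,0,255),-1)
q=proj(I,loc(p,[[sx*.019,-.12+sy*.028,.074] for sx,sy in((1,1),(1,-1),(-1,-1),(-1,1))])).astype(np.int32)
cv2.polylines(im,[q],True,(0,0,255),1)
cv2.imwrite('pics/w16o.png',im); s=cv2.imread('pics/s16.png'); d=cv2.imread('pics/d16.png')
cv2.imwrite('pics/f.png',np.hstack([cv2.resize(s[220:420,240:390],(375,500)),cv2.resize(d[210:360,270:390],(400,500))]))"
```

```text
(no output)
```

View pics/w16o.png

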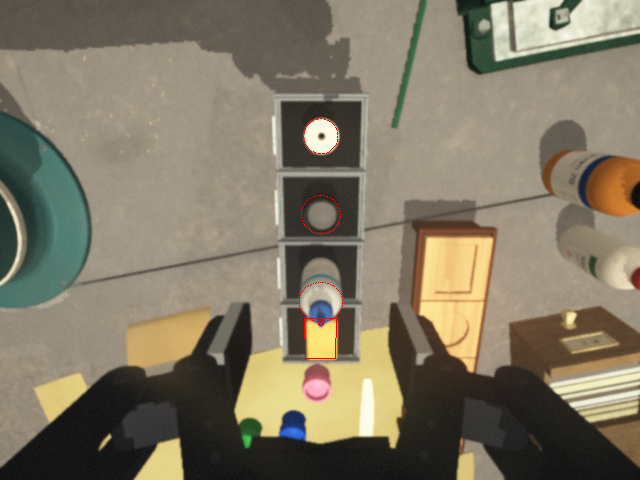

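View pics/f.png

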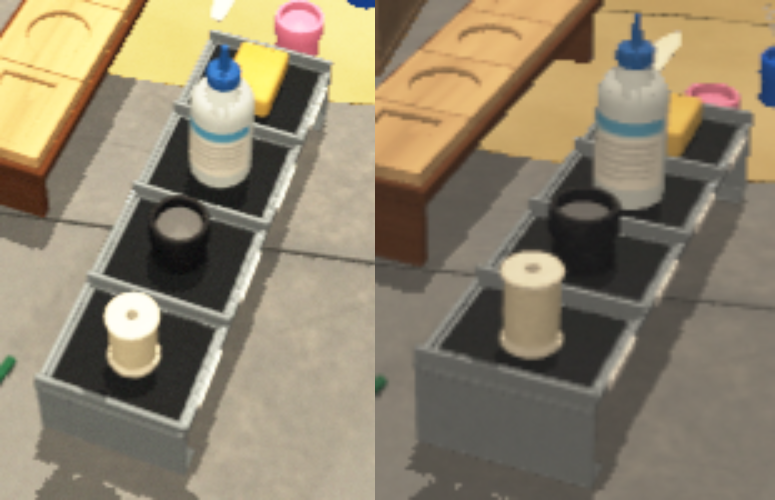

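All four stand upright on their predicted pocket centres, and the arm is clear.

```bash
python3 -c "
from rig import r
print(r.job_done())"
```

```text
the job is handed in; nothing more can be done
None
```

I moved all four things from the tray into the rack in reverse order. From the rack's left to its right, the pockets now hold the spool, loupe, bottle and wax; in the tray they stood wax, bottle, loupe, spool. I handed the job in at about 26 s of the 112 s allowed.

**Last checks:** Pictures from all three cameras, taken just before handing in, show each thing upright in its own pocket. Each matched its computed pocket-centre outline in the wrist picture to about 1–2 mm by eye. The gripper was open and well above everything, and the highest force shown at the end of any move was about 8 N.

**Disagreement:** The scene and wrist cameras differed by about 4 mm in y on where the tray and rack are. I went by the closer wrist views, which agreed with each other to within 1 mm on the rack, so true centring could be a few millimetres off. The visible black pocket floor was also about 15% smaller than my model predicted. I took it as evenly smaller all round, so I left the pocket centres as they were.

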